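Start the battery vacuum cleaner at full suction

ROBOT

A 6-joint arm with a two-finger parallel gripper is mounted at the origin on the work surface. World frame = base frame: x ahead of the robot, y to its left, z up, the work surface at z = 0. Lengths are in m, angles in rad, forces in N, time in s.
With the tool pointing down it reaches from about 0.35 to 0.85 m from the base axis. Payload 8.1 kg.
Tool frame: the origin (TCP) lies at the very end of the fingers, on their centre line; the grasp point (between the pads) lies 19 mm behind it; z points along the fingers, y is the line along which they close (so a half turn about z gives the same grasp; the last joint's range is limited). The gripper opens to 93 mm and grips with 3 to 60 N. Pads are 15 mm wide; open, the fingers measure 128 mm over their backs; the gripper's body (75 mm by 188 mm) begins 65 mm behind the grasp point.
Start: joints at [-1.22, 0.13, 1.488, -0, 1.523, -0.085], TCP at [0.253, -0.544, 0.219] pointing down, gripper open.
Joint ranges: [-2.96, 2.96], [-0.89, 2.26], [0.02, 2.5], [-1.34, 4.48], [0, 2.73], [-2.66, 2.66]. Speed limits (rad/s): [2.39, 2.39, 2.79, 3.14, 3.14, 3.14].

INTERFACE

Orientations are given as a rotation vector (axis times angle).
In Python, from plant import robot gives the robot as it stands. The module is installed in compiled form; this text tells all that it offers.
- The arm moves only by the tool play_rows, never from a script. Its argument "increments" is text: rows parted by semicolons, each of 5 numbers parted by spaces: the shift along the tool's x, y, z in mm, then the turn about the tool's z in degrees, then the closure, from -1 (fully open) to 1 (shut). In form: dx dy dz yaw claw; .... A call has 1 to 20 rows; each row is the pose to reach, as a shift and turn from the pose commanded when the call began, along the tool's axes at that moment; what a row does not reach only later rows make up. A row lasts 1/10 s, in which the tool goes at most 50 mm and 8.59 degrees, less where a joint would pass 70% of its speed; a pose out of reach is approached as far as the arm can. A call with a gripper value outside its range is refused whole. The fingers move at their own pace and stop on an object; "force" is the grip in N (left out, the last holds). Time passes only in rows, so rows that repeat a pose let the fingers close. It gives the time, the measured TCP pose, the force, the opening and the grip force at its end, in the units of the state.
- robot.read_state(): the state, without advancing time (a new reading comes with each control period).
- robot.read_camera(name): name is "scene" or "top" or "wrist"; returns the picture (480x640x3 uint8, blue, green, red); there is no depth.
- robot.calibration(name): a dict with "vertical_fov" (degrees; the focal length in pixels is half the picture's height over the tangent of half this angle, whatever the lens; pixels are square), "cx", "cy" (the principal point, pixels), "rvec" (rotation vector, rad) and "tvec" (3), from world to camera coordinates, as OpenCV has them. Camera axes: x right, y down, z forward; pixel columns grow to the right and rows downward; lengths in m; the calibration is good to about 2 mm. A picture is of the moment at which its call begins: read the wrist's pose just before it. calibration takes no time and is no camera call; for the wrist camera it gives the pose at the moment of the call.
- robot.close_job(): hands the job in; it is judged then, once.
Trained networks look in the newest picture that a camera, given by its name, has taken for a name from the list of things; names that differ only in an ending like _2 or _b are one class to them, and where a whole thing is asked for, a point or a joint stands for the part that bears it (a point fixed in the world has none). Each returns a list of dicts, best first, with "conf" (0 to 1); they miss things now and then, are a little off and sometimes report something else, mostly with a low value. They report only what shows in the picture. A call takes as long as a camera call. They do not tell look-alikes from the thing itself.
- robot.recognise(camera, query): "centre" ([x, y, z] in m, in world coordinates, good to about 4 mm: the middle of the surface that is visible of it).
- robot.regions_of(camera, query): "pixels" (480x640 bool, what is visible of it).
- robot.landmark_of(camera, query): "centre" ([x, y, z] in m, in world coordinates, good to about 4 mm: a listed point, or the origin of a listed thing).
The state is a dict: "t": time; "q": joint angles; "dq": joint speeds; "joint_torque": joint torques, N m; "tool_pos": TCP position; "orientation": TCP orientation; "force": force on the tool from outside, world axes, zero at the start; "wrist_torque": the same for the moment, N m; "opening": finger opening in m; "gripper_force": force on a finger pad.
Only numpy, scipy, OpenCV 4.12 (cv2) and the standard library are available. Lean on these libraries where they do the work, as an engineer would, in place of code of your own. Each camera call takes 0.05 s, during which the arm holds its last target. There are 200 camera calls.

TASK

Start the canister vacuum cleaner at full suction for a test run: with closed fingertips, gripping nothing, push its suction slider all the way forward towards the carrying handle, and press the raised rear end of the power rocker down until it has snapped over. Touch both gently, do not press the flat cover-release pedal on the other side of the slider, do not shove or lift the cleaner, leave the spray bottle, the nozzle and the tin where they are, and finish with the hand clear.

Things in the scene. Friction and masses are not known exactly. Their poses are not given: they have to be found in the camera images.
- vacuum: red battery canister vacuum cleaner, hose off, 400 mm long, 300 wide, 4.8 kg, loose on two big rear wheels and a castor (they do not roll). Origin on the table under its middle; x points to its front (round bag cover, black hose socket), y to its left, z up. Its rear with the grey battery faces roughly the robot. Origin 105 mm in front of point deck
- deck (a point): centre of the flat red control deck on the cleaner's rear top, 170 mm above the table, reaching 85 mm rearward, 105 mm forward and 120 mm to each side. Axes as vacuum. In a row across it, three grey controls: power rocker centred at y = -75 mm (right, seen from the rear), suction slider at y = 0, cover-release pedal at y = +75 mm (left)
- handle (a point): top centre of the black carrying handle, a bar across the cleaner (along its y), 110 mm long, 18 mm thick, top 247 mm above the table, 135 mm forward of point deck. Not to be used. The round bag cover in front of it tops out at 210 mm
- power (a joint): angle of the power rocker about its cross axis (the cleaner's y, above point deck's x = 0): 0 off (rear half raised, front half level), 0.30 rad on (rear half level, front half raised). It takes 3 to 4 N at point power_press to start, less further on, snaps over past 0.15, meets a hard stop at 0.30 and stays at either end
- power_press (a point): the spot to press: top of the rocker's rear half, 22 mm behind its axis, on a short white bar mark (a white ring marks the front half). Rocker 66 mm long (cleaner's x), 40 mm wide, axis 178 mm above the table. This spot is 184 mm above the table when off and about 6.5 mm lower when on; the point moves with the rocker
- suction (a joint): position of the suction slider: 0 is low (rearmost), 0.045 m is full (at the forward stop, nearest the handle). It starts anywhere from 0 to 0.028, slides with about 1.5 N and stays where it is left. The forward stop is hard: push slowly
- suction_tab (a point): top centre of the slider's upright tab: 16 mm long (cleaner's x), 28 mm wide, standing 15 mm above the deck, top 185 mm above the table. It runs along the cleaner's x in a slot along the deck's middle, tab centre from 20 mm behind (low) to 25 mm in front (full) of point deck. A white wedge mark left of the slot widens towards full
- release (a joint): travel of the cover-release pedal: 0 is up, 0.006 m is fully down (sprung: starts to move at 1.8 N, 5.4 N at the bottom)
- release_top (a point): top centre of the cover-release pedal, flat and ribbed, 66 mm (cleaner's x) by 40 mm, 183 mm above the table: not to be pressed
- spray: white trigger spray bottle, 76 mm in diameter, 211 mm tall, standing beside the cleaner; origin: centre of its underside
- upholstery: black T-shaped upholstery nozzle lying beside the cleaner, 130 mm wide (its own y), 42 mm high, with a tube stub of 36 mm diameter towards its x; origin: on the table under the middle of its wide head
- tin: flat round metal tin, 84 mm in diameter, 26 mm high; origin: centre of its underside
Mind the look-alikes: they are no part of the job. What is meant by the spray is not green or purple, and is the larger of those in its own colour.

How it is judged:
By the outcome, as a careful person would: the job done as asked, in the order asked, and still so for the second after the job is handed in, with the robot touching nothing.
It also fails if it takes over 42 s, if anything falls off the work surface, if the arm or the gripper's body presses on something with over 40 N, if the wrist force passes 120 N, or if a joint passes its speed limit or range.

## Working session

There is one attempt and no reset: what is moved stays moved. The work goes in short steps, Python scripts to look and compute and a tool call to move; the robot and the scene stay as the last step left them, time stands still between calls to the robot, and variables do not carry over. Pictures are saved under pics/ and viewed, at most 10 in all, crops included, and the job is handed in when it is done.

Besides the shell and the picture viewer there is one more tool, called by a JSON object that holds its "api" and its "payload". play_rows: Moves the arm, as the interface text tells. Its arguments: {"type":"object","properties":{"increments":{"type":"string"},"force":{"type":"number"}},"required":["increments"]}

```bash
mkdir -p pics
python3 - <<'E'
from plant import robot
import cv2,numpy as np
s=robot.read_state();print(s['t'],s['tool_pos'],s['orientation'],s['opening'])
for c in ['top','scene']:
    im=robot.read_camera(c);cv2.imwrite(f'pics/{c}1.png',im)
    for q in ['deck','handle','power_press','suction_tab','release_top','vacuum']:
        print(c,q,[(np.round(d['centre'],3).tolist(),round(d['conf'],2)) for d in robot.landmark_of(c,q)[:3]])
print([(np.round(d['centre'],3).tolist(),round(d['conf'],2)) for d in robot.landmark_of('top','spray')[:3]])
E
```

```text
0.0 [ 0.25311848 -0.54338657  0.21761768] [-3.06557939e+00 -6.78744007e-01  3.41847657e-04] 0.09307751225173883
top deck [([0.536, -0.044, 0.171], 0.97)]
top handle [([0.668, -0.0, 0.246], 0.6), ([0.543, -0.12, 0.18], 0.15)]
top power_press [([0.542, -0.123, 0.181], 0.57)]
top suction_tab []
top release_top []
top vacuum []
scene deck [([0.538, -0.046, 0.171], 0.68), ([0.636, -0.007, 0.001], 0.3)]
scene handle [([0.667, 0.001, 0.252], 0.97)]
scene power_press [([0.539, -0.12, 0.185], 0.73)]
scene suction_tab [([0.522, -0.051, 0.188], 0.65)]
scene release_top [([0.515, 0.031, 0.189], 0.59)]
scene vacuum [([0.634, -0.007, -0.0], 0.61), ([0.576, -0.275, 0.001], 0.24)]
[([0.775, -0.343, 0.004], 0.81), ([0.442, -0.368, -0.0], 0.78), ([0.586, -0.459, -0.002], 0.72)]
```

View pics/top1.png

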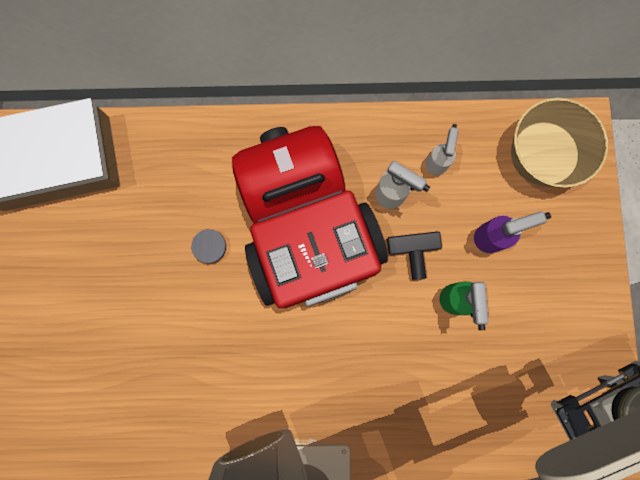

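View pics/scene1.png

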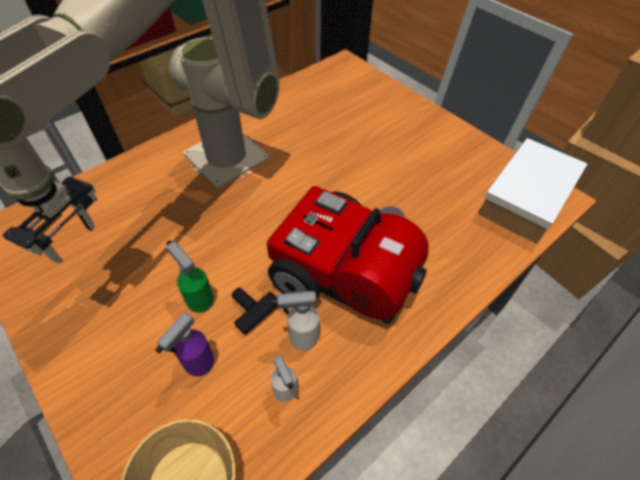

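The cleaner sits yawed about 19° in the top view, with the slider tab at (320,262) near low, the rocker at (349,240) and the pedal at (284,264). The scene view agrees. I'll go up first, then over with the fingers closed.

{"api": "play_rows", "payload": {"increments": "0 0 -40 0 1; 0 0 -80 0 1; 0 0 -110 0 1; 30 -23 -110 0 1; 60 -46 -110 0 1; 90 -69 -110 1 1; 120 -93 -110 2 1; 150 -116 -110 3 1; 180 -139 -110 4 1; 210 -163 -110 5 1; 240 -187 -110 5.8 1; 270 -210 -110 5.8 1; 300 -233 -110 5.8 1; 330 -257 -110 5.8 1; 360 -280 -110 5.8 1; 390 -303 -110 5.8 1; 410 -320 -110 5.8 1; 428 -333 -110 5.8 1; 428 -333 -110 5.8 1; 428 -333 -110 5.8 1", "force": 10}}

```text
t: 2.75
tool_pos: [0.5006, -0.0613, 0.3286]
orientation: [3.097, 0.525, -0.001]
force: [0.7, -0.7, -0.1]
opening: 0.0006
gripper_force: 0.0
```

Run:
```python
from plant import robot
import cv2,numpy as np
s=robot.read_state();print(s['t'],s['tool_pos'],s['orientation'],s['opening'],s['force'])
for c in ['wrist','top']:
    im=robot.read_camera(c);cv2.imwrite(f'pics/{c}2.png',im)
    for q in ['deck','handle','power_press','suction_tab','release_top']:
        print(c,q,[(np.round(d['centre'],4).tolist(),round(d['conf'],2)) for d in robot.landmark_of(c,q)[:3]])
```

```text
2.75 [ 0.50063986 -0.06127746  0.3285908 ] [ 3.09718640e+00  5.24931890e-01 -6.15451478e-04] 0.0006188376328906128 [ 0.69440507 -0.70845143 -0.12213331]
wrist deck [([0.5385, -0.0469, 0.1664], 0.77)]
wrist handle [([0.5137, 0.0255, 0.1864], 0.22)]
wrist power_press [([0.5397, -0.126, 0.1841], 0.75)]
wrist suction_tab [([0.5227, -0.0504, 0.1879], 0.61)]
wrist release_top [([0.5144, 0.0229, 0.1812], 0.86)]
top deck [([0.5771, 0.2245, -0.0035], 0.67)]
top handle [([0.6672, -0.0012, 0.2456], 0.73), ([0.5759, -0.2748, 0.0046], 0.49)]
top power_press [([0.6692, 0.0004, 0.2446], 0.4)]
top suction_tab []
top release_top [([0.517, 0.0231, 0.1832], 0.53), ([0.6683, -0.0001, 0.2439], 0.24)]
```

View pics/wrist2.png

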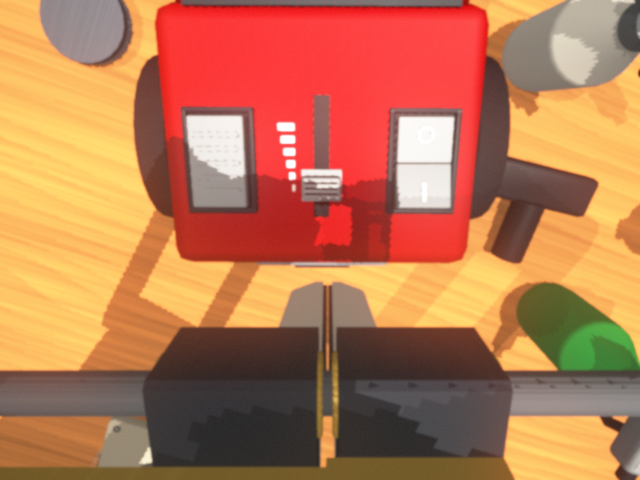

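The wrist view shows the deck square to the picture: tab top at about (321,181), slot from (321,95) to (320,215), bar mark at (424,191), ring at (426,134). The fingers are behind the deck.

Run:
```python
from plant import robot
import cv2,numpy as np
s=robot.read_state()
c=robot.calibration('wrist');f=240/np.tan(np.radians(c['vertical_fov']/2))
R=cv2.Rodrigues(np.array(c['rvec']))[0];t=np.array(c['tvec']).ravel();C=-R.T@t
def bp(u,v,z):
    d=R.T@np.array([(u-c['cx'])/f,(v-c['cy'])/f,1]);return (C+d*(z-C[2])/d[2])
P={'slotF':(321,95,.17),'slotR':(320,215,.17),'tab':(321,179,.185),'bar':(424,191,.184),'ring':(426,134,.178),
'deckRL':(180,260,.17),'deckRR':(468,260,.17),'deckFL':(160,10,.17),'deckFR':(487,10,.17),
'pFL':(183,109,.172),'pRL':(190,213,.172),'rFR':(461,110,.172),'rRR':(457,213,.172)}
W={k:bp(*v) for k,v in P.items()}
Rt=cv2.Rodrigues(s['orientation'])[0]
print('toolx heading',np.degrees(np.arctan2(Rt[1,0],Rt[0,0])),'tilt',Rt[:,2],'cam',C)
for k,w in W.items(): print(k,w.round(4),'in tool mm',((Rt.T@(w-s['tool_pos']))*1e3).round(1))
```

```text
toolx heading 19.157045422164643 tilt [ 6.13177717e-05 -7.72214824e-06 -9.99999998e-01] cam [ 0.572438   -0.03649578  0.49428833]
slotF [ 0.5823 -0.0283  0.17  ] in tool mm [ 87.9  -4.6 158.7]
slotR [ 0.4985 -0.0562  0.17  ] in tool mm [ -0.3  -5.7 158.7]
tab [ 0.5274 -0.0473  0.185 ] in tool mm [ 29.8  -4.6 143.7]
bar [ 0.5435 -0.1211  0.184 ] in tool mm [ 20.9  70.3 144.7]
ring [ 0.5816 -0.1081  0.178 ] in tool mm [ 61.1  70.6 150.7]
deckRL [0.4272 0.0373 0.17  ] in tool mm [ -37.1 -117.4  158.7]
deckRR [ 0.5024 -0.1794  0.17  ] in tool mm [-37.1 112.  158.7]
deckFL [0.5984 0.0933 0.17  ] in tool mm [ 143.1 -114.1  158.7]
deckFR [ 0.6715 -0.1173  0.17  ] in tool mm [143.  108.8 158.7]
pFL [0.5407 0.0622 0.172 ] in tool mm [  78.3 -103.8  156.7]
pRL [0.4678 0.0387 0.172 ] in tool mm [   1.7 -105.4  156.7]
rFR [ 0.6055 -0.1267  0.172 ] in tool mm [ 77.6  96.  156.7]
rRR [ 0.535  -0.1548  0.172 ] in tool mm [  1.7  99.4 156.7]
```

{"api": "play_rows", "payload": {"increments": "1 -3 -0 0 1; 2 -5 30 0 1; 2 -5 60 0 1; 2 -5 90 0 1; 2 -5 110 0 1; 2 -5 125 0 1; 2 -5 135 0 1; 2 -5 142 0 1; 2 -5 147 0 1; 2 -5 150 0 1; 2 -5 152 0 1; 2 -5 153 0 1; 2 -5 153 0 1; 2 -5 153 0 1"}}

```text
t: 4.75
tool_pos: [0.5011, -0.056, 0.1759]
orientation: [3.098, 0.523, 0.001]
force: [0.0, 0.1, 0.0]
opening: 0.0003
gripper_force: 0.0
```

{"api": "play_rows", "payload": {"increments": "2 0 0 0 1; 4 0 0 0 1; 6 0 0 0 1; 8 0 0 0 1; 10 0 0 0 1; 12 0 0 0 1; 14 0 0 0 1; 16 0 0 0 1; 18 0 0 0 1; 20 0 0 0 1; 22 0 0 0 1; 24 0 0 0 1; 26 0 0 0 1; 28 0 0 0 1; 30 0 0 0 1; 32 0 0 0 1; 34 0 0 0 1; 36 0 0 0 1; 38 0 0 0 1; 39 0 0 0 1"}}

```text
t: 6.75
tool_pos: [0.538, -0.0431, 0.1756]
orientation: [-3.098, -0.523, 0.0]
force: [-1.5, -0.2, 0.8]
opening: 0.0006
gripper_force: 0.8
```

Run:
```python
from plant import robot
import cv2,numpy as np
s=robot.read_state();print(s['t'],s['tool_pos'],s['force'])
im=robot.read_camera('wrist');cv2.imwrite('pics/wrist3.png',im)
for q in ['deck','suction_tab']: print(q,[(np.round(d['centre'],4).tolist(),round(d['conf'],2)) for d in robot.landmark_of('wrist',q)[:3]])
```

```text
6.75 [ 0.5379607  -0.04309022  0.17556567] [-1.52762344 -0.21065145  0.82761689]
deck [([0.5372, -0.0454, 0.1665], 0.7)]
suction_tab [([0.555, -0.0427, 0.1853], 0.85)]
```

View pics/wrist3.png

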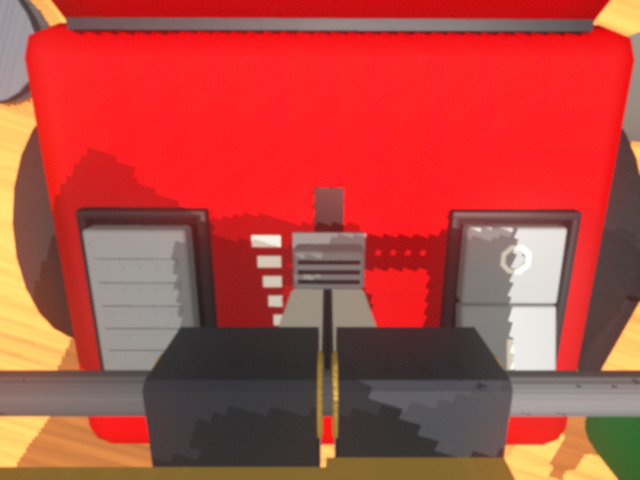

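The tab top at (330,258) is being pushed straight along the slot, whose front end is at (330,188). The force is about 1.5 N, as expected. I'll continue slowly.

{"api": "play_rows", "payload": {"increments": "1 0 0 0 1; 2 0 0 0 1; 3 0 0 0 1; 4 0 0 0 1; 5 0 0 0 1; 6 0 0 0 1; 7 0 0 0 1; 7.5 0 0 0 1; 8 0 0 0 1; 8 0 0 0 1"}}

```text
t: 7.9
tool_pos: [0.5454, -0.0405, 0.1756]
orientation: [-3.098, -0.523, 0.0]
force: [-1.1, 1.1, -0.5]
opening: 0.0006
gripper_force: 0.6
```

{"api": "play_rows", "payload": {"increments": "0.5 0 0 0 1; 1 0 0 0 1; 1.5 0 0 0 1; 2 0 0 0 1; 2.5 0 0 0 1; 3 0 0 0 1; 3 0 0 0 1"}}

```text
t: 8.6
tool_pos: [0.5457, -0.0404, 0.1756]
orientation: [3.098, 0.522, -0.009]
force: [-17.0, -2.9, 8.8]
opening: 0.0002
gripper_force: 8.4
```

The slider is hard against its stop. I'll back off and look.

{"api": "play_rows", "payload": {"increments": "-2 0 0 0 1; -5 0 0 0 1; -10 0 0 0 1; -15 0 0 0 1; -20 0 -5 0 1; -30 0 -25 0 1; -40 0 -50 0 1; -50 0 -80 0 1; -54 0 -110 0 1; -54 0 -140 0 1; -54 0 -150 0 1; -54 0 -150 0 1; -54 0 -150 0 1"}}

```text
t: 9.9
tool_pos: [0.4969, -0.0572, 0.3242]
orientation: [-3.097, -0.523, 0.002]
force: [0.5, 0.5, -1.1]
opening: 0.0007
gripper_force: 0.0
```

Run:
```python
from plant import robot
import cv2,numpy as np
s=robot.read_state();print(s['t'],s['tool_pos'],s['force'])
im=robot.read_camera('wrist');cv2.imwrite('pics/wrist4.png',im)
for q in ['deck','suction_tab','power_press']: print(q,[(np.round(d['centre'],4).tolist(),round(d['conf'],2)) for d in robot.landmark_of('wrist',q)[:3]])
```

```text
9.9 [ 0.49685579 -0.05722245  0.32419842] [ 0.53227304  0.51105367 -1.14062295]
deck []
suction_tab [([0.5638, -0.0354, 0.1841], 0.92)]
power_press []
```

View pics/wrist4.png

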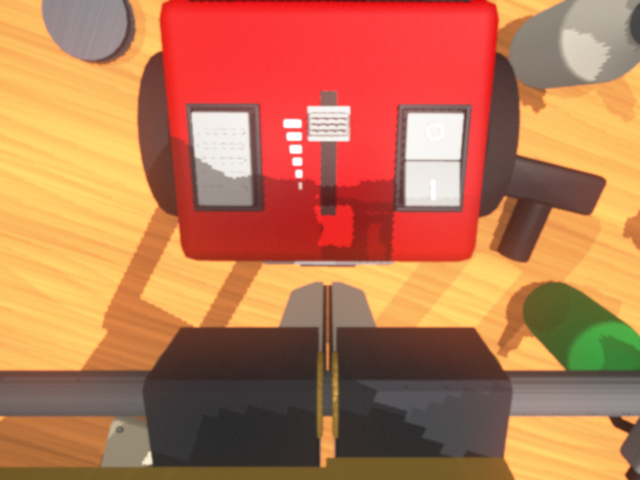

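The slider tab is at (328,118), at the front end of its slot (329,92). The rocker's bar mark is at (433,189) and its ring at (435,131). I'll check that the cleaner hasn't shifted and work out the press point.

Run:
```python
from plant import robot
import cv2,numpy as np
s=robot.read_state()
c=robot.calibration('wrist');f=240/np.tan(np.radians(c['vertical_fov']/2))
R=cv2.Rodrigues(np.array(c['rvec']))[0];t=np.array(c['tvec']).ravel();C=-R.T@t
def bp(u,v,z):
    d=R.T@np.array([(u-c['cx'])/f,(v-c['cy'])/f,1]);return (C+d*(z-C[2])/d[2])
P={'slotF':(329,92,.17),'slotR':(328,214,.17),'tab':(328,116,.185),'bar':(433,189,.184),'ring':(435,131,.178),
'deckRL':(184,258,.17),'deckRR':(475,258,.17),'pFL':(188,105,.172),'pRL':(195,211,.172),'rFR':(470,106,.172),'rRR':(465,210,.172)}
Rt=cv2.Rodrigues(s['orientation'])[0]
print(np.degrees(np.arctan2(Rt[1,0],Rt[0,0])))
for k,v in P.items():
    w=bp(*v); print(k,w.round(4),'in tool mm',((Rt.T@(w-s['tool_pos']))*1e3).round(1))
```

```text
19.175618835697154
slotF [ 0.5813 -0.0286  0.17  ] in tool mm [ 89.8   1.1 153.6]
slotR [ 0.4978 -0.0569  0.17  ] in tool mm [  1.6   0.5 153.8]
tab [ 0.5659 -0.0332  0.185 ] in tool mm [ 73.6   0.4 138.6]
bar [ 0.543  -0.1207  0.184 ] in tool mm [ 23.3  75.5 139.6]
ring [ 0.5809 -0.1076  0.178 ] in tool mm [ 63.4  75.6 145.5]
deckRL [0.4273 0.0381 0.17  ] in tool mm [ -33.8 -112.5  154.1]
deckRR [ 0.5023 -0.1772  0.17  ] in tool mm [-33.7 115.6 153.7]
pFL [0.5404 0.0625 0.172 ] in tool mm [ 81.  -98.4 151.8]
pRL [0.4675 0.0389 0.172 ] in tool mm [   4.4 -100.   151.9]
rFR [ 0.605  -0.1256  0.172 ] in tool mm [ 80.3 100.6 151.4]
rRR [ 0.5351 -0.1532  0.172 ] in tool mm [  5.2 103.7 151.6]
```

{"api": "play_rows", "payload": {"increments": "5 30 0 0 1; 15 60 0 0 1; 22 75.5 0 0 1; 22 75.5 30 0 1; 22 75.5 65 0 1; 22 75.5 95 0 1; 22 75.5 115 0 1; 22 75.5 126 0 1; 22 75.5 131 0 1; 22 75.5 133 0 1; 22 75.5 133 0 1"}}

```text
t: 11.2
tool_pos: [0.5433, -0.1216, 0.1935]
orientation: [3.097, 0.523, 0.002]
force: [-0.5, -0.4, 0.7]
opening: 0.0007
gripper_force: 0.0
```

{"api": "play_rows", "payload": {"increments": "0 0 1 0 1; 0 0 2 0 1; 0 0 3 0 1; 0 0 4 0 1; 0 0 5 0 1; 0 0 6 0 1; 0 0 7 0 1; 0 0 8 0 1; 0 0 9 0 1; 0 0 10 0 1; 0 0 11 0 1; 0 0 11 0 1"}}

```text
t: 12.4
tool_pos: [0.5427, -0.1213, 0.1813]
orientation: [-3.097, -0.523, 0.001]
force: [0.1, -0.2, -0.4]
opening: 0.0009
gripper_force: 0.0
```

{"api": "play_rows", "payload": {"increments": "0 0 0.5 0 1; 0 0 1 0 1; 0 0 1.5 0 1; 0 0 2 0 1; 0 0 2.5 0 1; 0 0 3 0 1; 0 0 3 0 1"}}

```text
t: 13.1
tool_pos: [0.5427, -0.1214, 0.1785]
orientation: [-3.098, -0.523, 0.0]
force: [0.2, -0.1, -0.9]
opening: 0.0003
gripper_force: 0.0
```

{"api": "play_rows", "payload": {"increments": "0 0 0.5 0 1; 0 0 1 0 1; 0 0 1.5 0 1; 0 0 1.5 0 1"}}

```text
t: 13.5
tool_pos: [0.5429, -0.1214, 0.1777]
orientation: [3.098, 0.523, 0.001]
force: [-2.4, -0.4, 4.9]
opening: 0.0003
gripper_force: 2.2
```

Firm contact at 0.1777 m, which is the on-stop height. I'll lift and look.

{"api": "play_rows", "payload": {"increments": "0 0 -2 0 1; 0 0 -8 0 1; 0 0 -30 0 1; -10 -10 -60 0 1; -20 -40 -100 0 1; -30 -70 -140 0 1; -30 -75 -150 0 1; -30 -75 -150 0 1; -30 -75 -150 0 1"}}

```text
t: 14.4
tool_pos: [0.4898, -0.0607, 0.3261]
orientation: [-3.098, -0.523, 0.001]
force: [-0.3, 0.2, 0.1]
opening: 0.0004
gripper_force: 0.0
```

Run:
```python
from plant import robot
import cv2,numpy as np
s=robot.read_state();print(s['t'],s['tool_pos'],s['force'])
im=robot.read_camera('wrist')
for q in ['deck','suction_tab','power_press']: print(q,[(np.round(d['centre'],4).tolist(),round(d['conf'],2)) for d in robot.landmark_of('wrist',q)[:3]])
a=cv2.imread('pics/wrist4.png')
cv2.imwrite('pics/w5.png',np.hstack([cv2.resize(x[70:270,160:500],None,fx=1.17,fy=1.17) for x in (a,im)]))
```

```text
14.4 [ 0.48983357 -0.06067054  0.32605036] [-0.25679496  0.2242427   0.10405809]
deck [([0.539, -0.0501, 0.1657], 0.66)]
suction_tab [([0.5645, -0.0382, 0.1858], 0.96), ([0.5796, -0.275, 0.0027], 0.62)]
power_press [([0.5367, -0.1249, 0.1755], 0.72)]
```

View pics/w5.png

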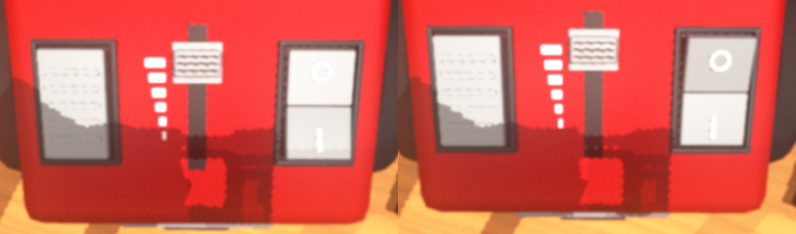

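The right half of the picture shows the rocker flipped: its front half is now raised and shaded, and its rear half is level. The tab is still at the front end of its slot, and the hand is about 140 mm above the deck.

```bash
python3 -c "
from plant import robot
print(robot.close_job())"
```

```text
the job is handed in; nothing more can be done
None
```

I pushed the suction slider forward to its stop, then pressed the power rocker until it snapped on. The push peaked at about 17 N against the slider's stop; the cleaner shifted less than about 1 mm. The pedal, spray bottle, nozzle and tin were not touched, and the job was handed in at about 14.6 s with the hand clear.

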